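Fit the vent-filter discs, line up the turn stud and hold the cover shut

TASK

Rebuild the white vent-filter housing: stack the two sintered discs flat and centred on the round seat inside, the white one at the bottom and the bronze one on it, and turn the steel stud until its oblong head is in line with the slot of the cover (straight across the housing). Set the aluminium cover into the housing with the stud standing through its slot and press it by its handle fully home against the foam gasket; finish while still holding it pressed down, because I will lock the stud while you hold. Leave the other things on the bench where they are.

Things in the scene. Friction and masses are not known exactly. Their poses are not given: they have to be found in the camera images.
- housing: fixed white open-topped vent-filter box, 168 x 114 mm, wall 45 mm and flared lip 51 mm above the bench. Origin: centre of its underside, on the bench; x along its length to the end with the steel stud, y across, z up. Brass nipples stick out 18 mm at both short ends, 20 mm up. Clear well inside the black foam gasket: 144 x 90 mm, floor 8 mm up
- seat (a point): centre of the top face of the round perforated metal seat inside the housing, on which the filter discs are stacked: 39 mm diameter, its face 20 mm above the bench, 28 mm from the housing's centre on the side away from the stud (housing frame -28, 0, 20 mm); axes as the housing
- frame (a point): middle of the plane of the four corner stops inside the lip, 40 mm above the bench; axes as the housing. The cover's underside lies in it when fully home. The foam gasket stands 5 mm above the stops and pushes back 2.2 N per mm (11 N when home): the cover's own weight squeezes it only 1 to 2 mm, and the cover rises again when let go
- stud (a joint): angle (rad) of the steel quarter-turn stud in the housing, counter-clockwise from above positive, range -0.4 to 1.65, held by friction of 0.08 N m and staying where it is left. 0: its oblong head lies straight across the housing (along the housing's y), in line with the slot of the cover; 1.57: along the housing (locked position)
- stud_head (a point): middle of the oblong head of the stud, on its turning axis, 57 mm above the bench (housing frame 50, 0, 57 mm). The head is 28 mm long, 10 mm thick with flat sides and 18 mm tall (48 to 66 mm above the bench), with a red line along its top, on a 10 mm round neck. The point turns with the head: its y axis runs along the head
- cover: loose aluminium cover plate 150 x 96 x 6 mm, 0.30 kg (varies by a fifth), with a black bridge handle; starts flat on the bench, handle up. Origin: centre of its underside; x along its length towards the end with the slot, y across, z up. It fits inside the housing lip with 3 mm play all round, slot end over the stud
- handle (a point): middle of the bar of the cover's bridge handle, 32 mm above the cover's underside, over its centre (bar 14 mm wide along the cover's x, 68 mm long along its y, 12 mm tall; 20 mm free beneath it); axes as the cover
- slot (a point): centre of the oblong slot through the cover, 50 mm from the cover's centre towards its slot end: 17 mm along the cover's x by 36 mm across (y); axes as the cover
- cover_slot_end (a point): point on the cover's underside 70 mm from its centre towards the slot end
- cover_plain_end (a point): point on the cover's underside 70 mm from its centre towards the other end
- disc_white: loose rigid white sintered filter disc, 44 mm diameter, 9 mm thick, 0.03 kg, lying flat on the bench at the start; origin: centre of its underside, z its axis
- disc_bronze: loose rigid brown bronze sintered filter disc, 44 mm diameter, 9 mm thick, 0.06 kg, lying flat on the bench at the start; origin: centre of its underside, z its axis
- petri: bystander, to be left alone: clear petri dish with lid, 62 mm diameter, 14 mm tall, behind the housing; origin: centre of its underside
- bottle_amber_1: bystander, to be left alone: small amber glass bottle 42 mm diameter, 89 mm tall, in the gap between the two tall white imaging cabinets, which are 0.46 m high and whose fronts stand 0.60 m ahead of the robot's base; origin: centre of its underside
- bottle_amber_2: bystander, to be left alone: second small amber bottle, same size, behind the first; origin: centre of its underside
- rack: bystander, to be left alone: blue microtube rack 48 x 126 x 54 mm at the left; origin: centre of its underside
- tweezers: bystander, to be left alone: steel tweezers 18 x 126 x 6 mm lying on the dark mat at the right; origin: centre of its underside
Mind the look-alikes: they are no part of the job. Several things have the shape of the disc_bronze; the one meant has the colours described above.

How it is judged:
By the outcome, as a careful person would: the job done as asked, in the order asked, and still so for the second after the job is handed in, while the arm keeps its last pose, push and grip.
It also fails if it takes over 72 s, if anything falls off the work surface, if the arm or the gripper's body presses on something with over 40 N, if the wrist force passes 120 N, or if a joint passes its speed limit or range.

ROBOT

A 6-joint arm with a two-finger parallel gripper is mounted at the origin on a cart in front of the work surface, level with it; the furniture and walls round the work are solid. World frame = base frame: x ahead of the robot, y to its left, z up, the work surface at z = 0. Lengths are in m, angles in rad, forces in N, time in s.
With the tool pointing down it reaches from about 0.2 to 0.875 m from the base axis. Payload 3.4 kg.
Tool frame: the origin (TCP) lies at the centre of the arm's flange, where the gripper is bolted on; the fingertips stand 199 mm ahead of it and the grasp point (between the pads) lies 180 mm ahead of it (arm.tip_extent is the z of the fingertips in the tool frame, in m); z points along the fingers, y is the line along which they close (so a half turn about z gives the same grasp; the last joint's range is limited). The gripper opens to 94 mm and grips with 3 to 60 N. Pads are 16 mm wide; open, the fingers measure 119 mm over their backs; the gripper's body (75 mm by 177 mm) begins 78 mm behind the grasp point.
Start: joints at [-1.269, 0.276, 1.505, -0, 1.361, -0.121], TCP at [0.236, -0.524, 0.405] pointing down, gripper open.
Joint ranges: [-2.89, 2.89], [-0.75, 2.08], [0.22, 2.7], [-1.18, 4.32], [0.11, 2.71], [-2.7, 2.7]. Speed limits (rad/s): [2.57, 2.57, 3.14, 3.14, 3.14, 3.14].

INTERFACE

Orientations are given as a rotation vector (axis times angle).
In Python, from rig import arm gives the robot as it stands.
- The arm moves only by the tool jog_arm, never from a script. Its argument "plan" is a list of rows, each a list of 3 entries, a list of its own where there are three numbers: the shift along the world's x, y, z in mm, then the turn, a rotation vector about the world's x, y, z in degrees, then the opening, from 0 (shut) to 1 (fully open). A call has 1 to 20 rows; each row shifts and turns the commanded pose from where the row before left it; what a row does not reach is not made up. A row lasts 1/12 s, in which the tool goes at most 41.7 mm and 7.16 degrees, less where a joint would pass 70% of its speed; a pose out of reach is approached as far as the arm can. A call with a gripper value outside its range is refused whole. The fingers move at their own pace and stop on an object; the grip force is fixed at half the most. Time passes only in rows, so rows that do not move let the fingers close. It gives the time, the measured TCP pose, the force, the opening and the grip force at its end, in the units of the state.
- arm.read_state(): the state, without advancing time (a new reading comes with each control period).
- arm.read_camera(name): name is "scene" or "top" or "wrist"; returns the picture (480x640x3 uint8, blue, green, red); there is no depth.
- arm.calibration(name): a dict with "K" (3x3 intrinsics, pixels), "cam_to_world" (4x4, takes a point from camera to world coordinates). Camera axes: x right, y up, looking along -z (the intrinsics and any distortion apply to the point x, -y, -z); pixel columns grow to the right and rows downward; lengths in m; the calibration is good to about 2 mm. A picture is of the moment at which its call begins: read the wrist's pose just before it. calibration takes no time and is no camera call; for the wrist camera it gives the pose at the moment of the call.
- arm.job_done(): hands the job in; it is judged then, once.
The state is a dict: "t": time; "qpos": joint angles; "dq": joint speeds; "joint_torque": joint torques, N m; "tcp_pos": TCP position; "eef_rot": TCP orientation; "contact_force": force on the tool from outside, world axes, zero at the start; "torque": the same for the moment, N m; "opening": finger opening in m; "finger_force": force on a finger pad.
Only numpy, scipy, OpenCV 4.12 (cv2) and the standard library are available. Lean on these libraries where they do the work, as an engineer would, in place of code of your own. Each camera call takes 0.05 s, during which the arm holds its last target. There are 200 camera calls.

## Working session

There is one attempt and no reset: what is moved stays moved. The work goes in short steps, Python scripts to look and compute and a tool call to move; the robot and the scene stay as the last step left them, time stands still between calls to the robot, and variables do not carry over. Pictures are saved under pics/ and viewed, at most 10 in all, crops included, and the job is handed in when it is done.

Besides the shell and the picture viewer there is one more tool, called after ">>>" by a JSON object that holds its "method" and its "body", one argument or row to a line. jog_arm: Moves the arm, as the interface text tells. Its arguments: {"type":"object","properties":{"plan":{"type":"array","items":{"type":"array"}}},"required":["plan"]}

```bash
mkdir -p pics; ls; cat > h.py <<'E'
import numpy as np, cv2
from rig import arm
def ray(cal,u,v):
    K=np.array(cal["K"]);T=np.array(cal["cam_to_world"])
    d=np.array([(u-K[0,2])/K[0,0],-(v-K[1,2])/K[1,1],-1.0])
    return T[:3,3],T[:3,:3]@d
def plane(cal,u,v,z):
    o,d=ray(cal,u,v);return o+d*(z-o[2])/d[2]
def proj(cal,p):
    K=np.array(cal["K"]);T=np.array(cal["cam_to_world"])
    q=T[:3,:3].T@(np.array(p)-T[:3,3]);return K[0,2]+K[0,0]*q[0]/-q[2],K[1,2]+K[1,1]*-q[1]/-q[2]
def tri(c1,p1,c2,p2):
    o1,d1=ray(c1,*p1);o2,d2=ray(c2,*p2)
    s=np.linalg.lstsq(np.c_[d1,-d2],o2-o1,rcond=None)[0]
    a=o1+d1*s[0];b=o2+d2*s[1];return (a+b)/2,np.linalg.norm(a-b)
E
python3 - <<'E'
from h import *
for n in("scene","top"):
    c=arm.calibration(n);print(n,{k:(np.round(v,3).tolist() if k in("K","cam_to_world") else v) for k,v in c.items()})
    cv2.imwrite(f"pics/{n}0.png",arm.read_camera(n))
print(arm.read_state()["t"])
E
```

```text
pics
scene {'K': [[473.497, 0.0, 312.461], [0.0, 473.497, 246.473], [0.0, 0.0, 1.0]], 'cam_to_world': [[0.809, 0.299, -0.506, -0.193], [-0.588, 0.403, -0.702, -1.02], [-0.006, 0.865, 0.502, 0.804], [0.0, 0.0, 0.0, 1.0]]}
top {'K': [[510.09, 0.0, 319.261], [0.0, 510.09, 239.449], [0.0, 0.0, 1.0]], 'cam_to_world': [[0.015, 0.994, -0.111, 0.4], [-1.0, 0.015, 0.0, 0.018], [0.002, 0.111, 0.994, 1.521], [0.0, 0.0, 0.0, 1.0]]}
0.1
```

View pics/scene0.png

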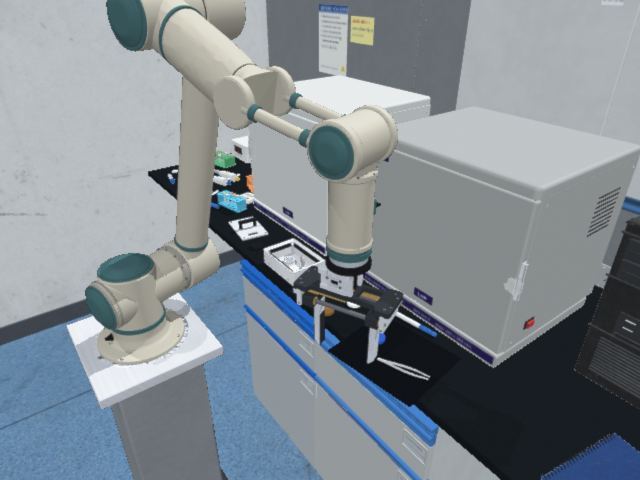

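View pics/top0.png

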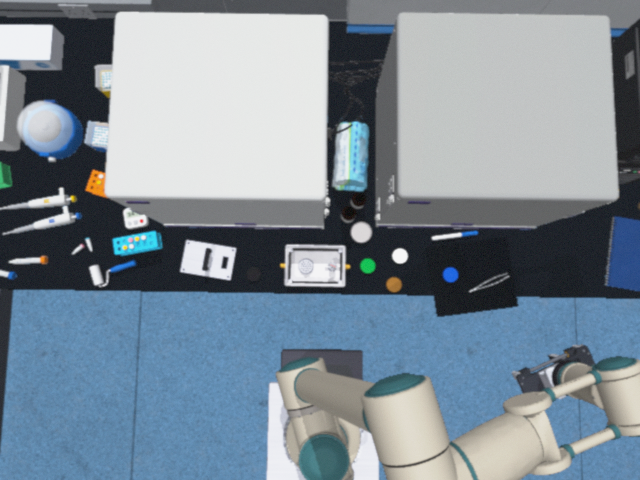

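The top view shows the housing at (315,266), with its seat at the left (305,266) and stud at the right (332,268). The cover is at (208,260), with its slot towards the right. The petri dish is at (361,232).

Disc-shaped candidates:
- white (400,256)
- brown/bronze (394,285)
- green (368,266)
- blue (450,275)
- black (253,274)

By description I choose white (400,256) and brown (394,285). I'll measure them and check with a close crop.

```bash
python3 - <<'E'
from h import *
im=cv2.imread("pics/top0.png");c=arm.calibration("top")
for n,u,v,z in[("white",400,256,.009),("bronze",394,285,.009),("housing",315,266,.051),("cover",208,260,.006),("stud",332,268,.066),("petri",361,232,.014),("green",368,266,.009),("edge",394,296,0)]:
    print(n,np.round(plane(c,u,v,z),3))
s=arm.read_state();print(s["tcp_pos"],s["eef_rot"],s["opening"],s["contact_force"])
w=arm.calibration("wrist");T=np.array(w["cam_to_world"]);print(np.round(w["K"],1).tolist(),np.round(T,3).tolist())
crop=im[215:305,170:470];cv2.imwrite("pics/crop0.png",cv2.resize(crop,None,fx=2.66,fy=2.66,interpolation=cv2.INTER_CUBIC))
E
```

```text
white [ 0.523 -0.222  0.009]
bronze [ 0.437 -0.204  0.009]
housing [0.487 0.029 0.051]
cover [0.503 0.348 0.006]
stud [ 0.481 -0.019  0.066]
petri [ 0.593 -0.106  0.014]
green [ 0.492 -0.127  0.009]
edge [ 0.405 -0.206  0.   ]
[ 0.23587643 -0.524186    0.4038939 ] [-3.07006289e+00 -6.58875508e-01  2.64134736e-04] 0.0937349582378245 [ 0.13824774  0.00549897 -0.86919255]
[[425.8, 0.0, 327.5], [0.0, 425.8, 242.7], [0.0, 0.0, 1.0]] [[0.411, 0.878, 0.243, 0.307], [-0.912, 0.396, 0.109, -0.492], [-0.0, -0.267, 0.964, 0.382], [0.0, 0.0, 0.0, 1.0]]
```

View pics/crop0.png

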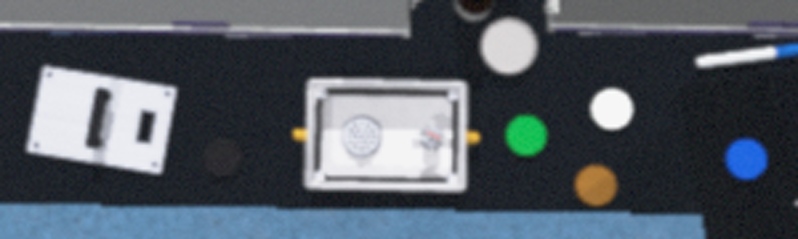

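The crop confirms it: white disc at crop (611,108), brown at (596,185), and green, blue and black are decoys. I'll move to a wrist view above the discs and housing, with the camera side turned towards the robot.

>>> {"method": "jog_arm", "body": {
  "plan": [
    [[11,21,0],[0,0,7.1],1],
    [[11,21,0],[0,0,7.1],1],
    [[11,21,0],[0,0,7.1],1],
    [[11,21,0],[0,0,7.1],1],
    [[11,21,0],[0,0,7.1],1],
    [[11,21,0],[0,0,7.1],1],
    [[11,21,0],[0,0,7.1],1],
    [[11,21,0],[0,0,7.1],1],
    [[11,21,0],[0,0,7.1],1],
    [[11,21,0],[0,0,7.1],1],
    [[11,21,0],[0,0,7.1],1],
    [[11,21,0],[0,0,7.1],1],
    [[11,21,0],[0,0,7.1],1],
    [[11,21,0],[0,0,7.1],1],
    [[11,21,0],[0,0,7.1],1],
    [[11,21,0],[0,0,7.1],1],
    [[11,21,0],[0,0,7.1],1],
    [[11,21,0],[0,0,7.1],1],
    [[11,21,0],[0,0,7.1],1],
    [[11,21,0],[0,0,7.1],0.65]
  ]
}}

```text
t: 1.77
tcp_pos: [0.4561, -0.1032, 0.4044]
eef_rot: [-0.367, -3.119, -0.0]
contact_force: [-0.0, -0.5, -0.5]
opening: 0.09
finger_force: 0.0
```

>>> {"method": "jog_arm", "body": {
  "plan": [
    [[4,0,0],[0,0,6.9],0.65],
    [[0,0,0],[0,0,6.8],0.65],
    [[0,0,0],[0,0,0],0.65],
    [[0,0,0],[0,0,0],0.65]
  ]
}}

```text
t: 2.1
tcp_pos: [0.4598, -0.1042, 0.4044]
eef_rot: [-0.006, -3.141, -0.001]
contact_force: [-0.0, -1.2, -0.8]
opening: 0.0643
finger_force: 0.0
```

```bash
cat > snap.py <<'E'
import sys,json
from h import *
s=arm.read_state();c=arm.calibration("wrist");im=arm.read_camera("wrist")
n=sys.argv[1];cv2.imwrite(f"pics/{n}.png",im)
json.dump({k:np.array(c[k]).tolist() for k in("K","cam_to_world")},open(f"{n}.json","w"))
print(s["t"],np.round(s["tcp_pos"],4),np.round(s["eef_rot"],3),s["opening"],np.round(s["contact_force"],1))
E
python3 snap.py w1
```

```text
2.1 [ 0.4598 -0.1042  0.4044] [-6.000e-03 -3.141e+00 -1.000e-03] 0.06430409566308808 [-0.  -1.2 -0.8]
```

View pics/w1.png

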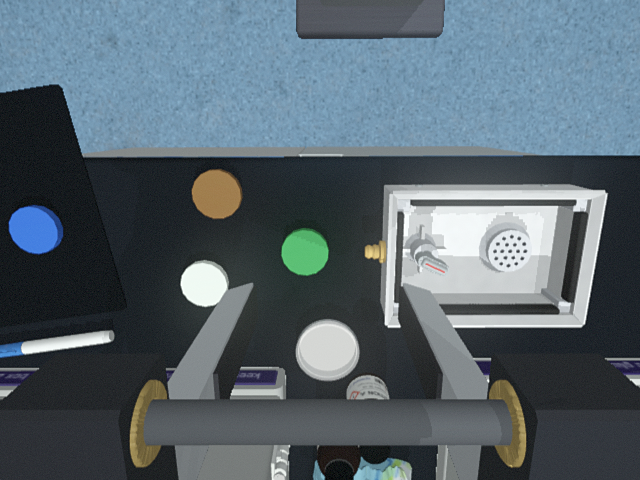

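Wrist view 1 shows the brown disc at (217,194), white disc at (205,283), green decoy at (305,251), petri dish at (328,350) and seat at (508,250). The stud is at (432,258) with its red line oblique, and the nipple is at (375,252). Next I'll take a second viewpoint for triangulation.

>>> {"method": "jog_arm", "body": {
  "plan": [
    [[0,30,0],[0,0,0],0.65],
    [[0,30,0],[0,0,0],0.65],
    [[0,30,0],[0,0,0],0.65],
    [[0,30,0],[0,0,0],0.65],
    [[0,30,0],[0,0,0],0.65],
    [[0,30,0],[0,0,0],0.65],
    [[0,0,0],[0,0,0],0.65],
    [[0,0,0],[0,0,0],0.65]
  ]
}}

```text
t: 2.82
tcp_pos: [0.4597, 0.0764, 0.4046]
eef_rot: [-0.001, -3.141, 0.0]
contact_force: [0.7, -0.0, -0.1]
opening: 0.0611
finger_force: 0.0
```

```bash
python3 snap.py w2
```

```text
2.8167 [0.4597 0.0764 0.4046] [-1.000e-03 -3.141e+00  0.000e+00] 0.061071011200287365 [ 0.7 -0.  -0.1]
```

View pics/w2.png

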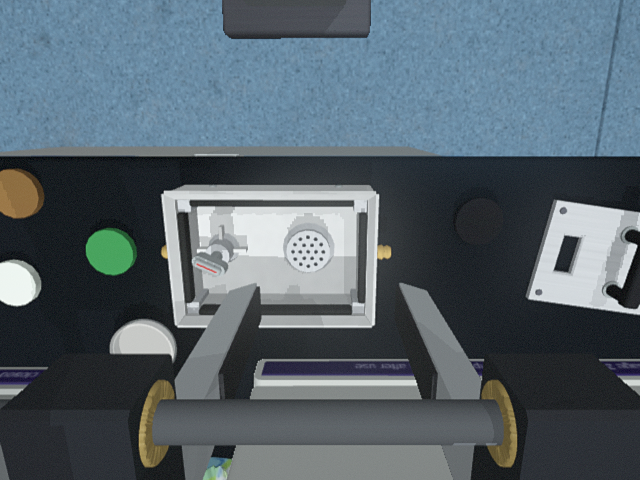

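Wrist view 2 shows the seat at (308,250), the stud's red line at (208,265), nipples at (165,252) and (384,252), and the cover partly at the right with its slot at (567,254). I'll triangulate from the masks.

```bash
cat > meas.py <<'E'
from h import *
import json
L=lambda n:(cv2.imread(f"pics/{n}.png"),json.load(open(f"{n}.json")))
def blob(im,lo,hi,box,big=True):
    u0,v0,u1,v1=box;m=cv2.inRange(cv2.cvtColor(im,cv2.COLOR_BGR2HSV),lo,hi)
    k=np.zeros_like(m);k[v0:v1,u0:u1]=m[v0:v1,u0:u1]
    cs=cv2.findContours(k,cv2.RETR_EXTERNAL,cv2.CHAIN_APPROX_NONE)[0]
    return max(cs,key=cv2.contourArea)
def cen(c): m=cv2.moments(c);return m["m10"]/m["m00"],m["m01"]/m["m00"]
def holes(im,box):
    u0,v0,u1,v1=box;g=cv2.cvtColor(im,cv2.COLOR_BGR2GRAY)[v0:v1,u0:u1];m=(g<90).astype(np.uint8)
    n,_,st,ce=cv2.connectedComponentsWithStats(m)
    ok=[i for i in range(1,n) if 4<=st[i,4]<=60];return len(ok),(ce[ok].max(0)+ce[ok].min(0))/2+[u0,v0],ce[ok].mean(0)+[u0,v0]
E
python3 - <<'E'
from meas import *
i1,c1=L("w1");i2,c2=L("w2");it=cv2.imread("pics/top0.png");ct=arm.calibration("top")
W=((0,0,190),(179,40,255));B=((8,100,60),(22,255,255));R=((0,80,80),(6,255,255));R2=R;Y=((12,100,100),(28,255,255))
for n,r,b1,bt in[("white",W,(170,250,232,310),(388,245,412,268)),("bronze",B,(185,160,250,225),(383,274,406,297))]:
    a=cen(blob(i1,*r,b1));b=cen(blob(it,*r,bt));print(n,np.round(a,1),np.round(b,1),[np.round(x,4) for x in tri(c1,a,ct,b)],"plane9",np.round(plane(c1,*a,.0075),4))
h1=holes(i1,(488,230,530,270));h2=holes(i2,(286,230,330,272));print(h1,h2)
print("seat",tri(c1,h1[2],c2,h2[2]))
a=blob(i1,*R,(415,245,450,280));b=blob(i2,*R,(190,250,230,280))
for k,c in(("w1",a),("w2",b)): print(k,len(c),cv2.contourArea(c))
print("red",tri(c1,cen(a),c2,cen(b)))
for n,c,cal in(("w1",a,c1),("w2",b,c2)):
    P=np.array([plane(cal,*p[0],.066)[:2] for p in c]);d=cv2.fitLine(P.astype(np.float32),2,0,1e-4,1e-4).ravel();print("line dir deg",np.degrees(np.arctan2(d[1],d[0])),P.mean(0),P.min(0),P.max(0))
for bx in((158,240,172,262),(376,240,395,262)):
    c=blob(i2,*Y,bx);print("nip",cen(c),np.round(plane(c2,*cen(c),.021),4))
for im,c,bx in((i1,c1,(370,170,640,340)),(i2,c2,(150,170,390,335))):
    k=blob(im,(0,0,130),(179,40,255),bx);hull=cv2.convexHull(k);q=cv2.approxPolyDP(hull,6,True)[:,0]
    print([ (p.tolist(),np.round(plane(c,*p,.051),3)[:2].tolist()) for p in q])
E
```

```text
white [203.3 284. ] [399.6 255.5] [array([ 0.5245, -0.2204,  0.0123]), np.float64(0.0009)] plane9 [ 0.5266 -0.2214  0.0075]
bronze [216.5 193.5] [393.5 284.3] [array([ 0.4394, -0.2015,  0.015 ]), np.float64(0.0018)] plane9 [ 0.4411 -0.2028  0.0075]
(8, array([510.5  , 254.375]), array([511.5   , 252.5625])) (6, array([307.5  , 248.625]), array([310.08333333, 251.70833333]))
seat (array([0.49306607, 0.06017978, 0.01723677]), np.float64(0.0010476687501498668))
w1 36 7.0
w2 38 11.0
red (array([ 0.49150179, -0.019796  ,  0.06501774]), np.float64(1.6809054664265066e-05))
line dir deg 64.74369 [ 0.49105544 -0.02028188] [ 0.4878885  -0.02753126] [ 0.49455568 -0.01298638]
line dir deg 64.46643 [ 0.49132208 -0.01918345] [ 0.48790716 -0.02637375] [ 0.4945305  -0.01195161]
nip (163.70498084291185, 252.0421455938697) [ 0.4918 -0.0696  0.021 ]
nip (383.79468599033817, 251.8285024154589) [0.4914 0.1257 0.021 ]
[([607, 193], [0.435, 0.114]), ([580, 327], [0.55, 0.111]), ([428, 339], [0.561, -0.018]), ([385, 325], [0.548, -0.056]), ([385, 185], [0.428, -0.06]), ([573, 185], [0.428, 0.087])]
[([378, 194], [0.435, 0.115]), ([371, 327], [0.55, 0.113]), ([203, 334], [0.556, -0.031]), ([175, 324], [0.547, -0.054]), ([164, 191], [0.433, -0.052]), ([368, 185], [0.428, 0.107])]
```

>>> {"method": "jog_arm", "body": {
  "plan": [
    [[3,-28,-10],[0,0,0],0.65],
    [[3,-28,-10],[0,0,0],0.65],
    [[3,-28,-10],[0,0,0],0.65],
    [[3,-28,-10],[0,0,0],0.65],
    [[3,-28,-10],[0,0,0],0.65],
    [[3,-28,-10],[0,0,0],0.65],
    [[3,-28,-10],[0,0,0],0.65],
    [[3,-28,-10],[0,0,0],0.65],
    [[3,-28,-10],[0,0,0],0.65],
    [[3,-28,-10],[0,0,0],0.65],
    [[0,0,0],[0,0,0],0.65],
    [[0,0,0],[0,0,0],0.65]
  ]
}}

```text
t: 3.87
tcp_pos: [0.4891, -0.207, 0.3039]
eef_rot: [-0.011, -3.14, -0.001]
contact_force: [-0.3, -0.4, -0.2]
opening: 0.0607
finger_force: 0.0
```

```bash
python3 snap.py w3; python3 - <<'E'
from meas import *
i1,c1=L("w1");i3,c3=L("w3");s=arm.read_state();print(np.round(s["qpos"],3))
W=((0,0,190),(179,40,255));B=((8,100,60),(22,255,255))
for n,r,p in[("white",W,(.5255,-.221,.009)),("bronze",B,(.440,-.202,.009))]:
    def box(c,h): u,v=map(int,proj(c,p)); return (u-h,v-h,u+h,v+h)
    k1=blob(i1,*r,box(c1,38));k3=blob(i3,*r,box(c3,58))
    a=cen(k1);b=cen(k3);print(n,np.round(a,1),np.round(b,1),cv2.contourArea(k1),cv2.contourArea(k3),cv2.boundingRect(k3),[np.round(x,4) for x in tri(c1,a,c3,b)],np.round(plane(c3,*b,.008),4))
T=np.array(c3["cam_to_world"]);t=s["tcp_pos"]
for y in(-.0305,.0305): print("tip",proj(c3,[t[0],t[1]+y,t[2]-.199]))
E
```

```text
3.8667 [ 0.4891 -0.207   0.3039] [-1.10e-02 -3.14e+00 -1.00e-03] 0.06073039434186044 [-0.3 -0.4 -0.2]
[-0.529  0.288  1.755  0.     1.101 -2.095]
white [203.3 284. ] [307.3 295.2] 1491.5 2978.5 (276, 264, 63, 63) [array([ 0.5261, -0.2214,  0.0071]), np.float64(0.0011)] [ 0.5252 -0.2213  0.008 ]
bronze [216.5 193.5] [332.6 172.6] 1912.5 3534.0 (299, 139, 68, 68) [array([ 0.4415, -0.2035,  0.0046]), np.float64(0.0001)] [ 0.4411 -0.2036  0.008 ]
tip (np.float64(262.54983981454984), np.float64(304.5602916765086))
tip (np.float64(398.57562945544447), np.float64(303.8022296095479))
```

View pics/w3.png

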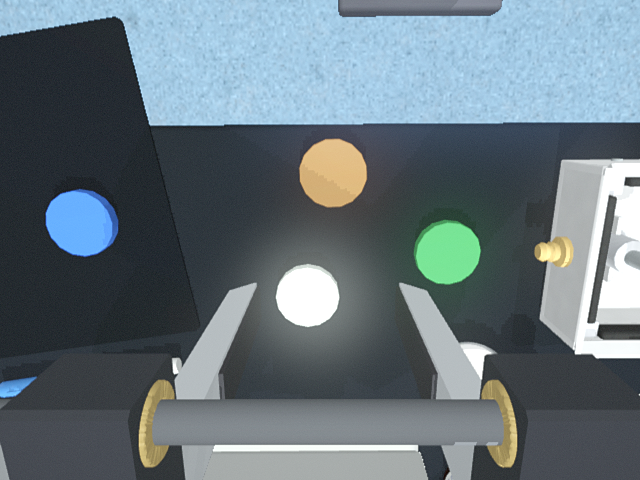

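Wrist view 3 shows the white disc at (307,295), bronze at (333,173) and green decoy at (447,252), with both wanted discs lying flat on the bench. Now to grasp the white one.

>>> {"method": "jog_arm", "body": {
  "plan": [
    [[7.3,-2.7,-8],[0,0,0],0.65],
    [[7.3,-2.7,-8],[0,0,0],0.65],
    [[7.3,-2.7,-8],[0,0,0],0.65],
    [[7.3,-2.7,-8],[0,0,0],0.65],
    [[7.3,-2.7,-8],[0,0,0],0.65],
    [[0,0,-12],[0,0,0],0.65],
    [[0,0,-12],[0,0,0],0.65],
    [[0,0,-12],[0,0,0],0.65],
    [[0,0,-12],[0,0,0],0.65],
    [[0,0,-5],[0,0,0],0.65],
    [[0,0,-5],[0,0,0],0.65],
    [[0,0,-4],[0,0,0],0.65],
    [[0,0,0],[0,0,0],0.65],
    [[0,0,0],[0,0,0],0],
    [[0,0,0],[0,0,0],0],
    [[0,0,0],[0,0,0],0],
    [[0,0,0],[0,0,0],0],
    [[0,0,0],[0,0,0],0]
  ]
}}

```text
t: 5.42
tcp_pos: [0.5266, -0.218, 0.2033]
eef_rot: [0.002, 3.141, -0.001]
contact_force: [0.0, -0.5, 1.2]
opening: 0.0415
finger_force: 30.0
```

>>> {"method": "jog_arm", "body": {
  "plan": [
    [[0,0,8],[0,0,0],0],
    [[0,0,12],[0,0,0],0],
    [[0,0,12],[0,0,0],0],
    [[0,0,12],[0,0,0],0],
    [[0,0,12],[0,0,0],0],
    [[0,0,12],[0,0,0],0],
    [[0,0,0],[0,0,0],0],
    [[0,0,0],[0,0,0],0]
  ]
}}

```text
t: 6.08
tcp_pos: [0.5265, -0.2179, 0.2715]
eef_rot: [0.002, 3.14, -0.001]
contact_force: [-0.1, -0.0, -1.2]
opening: 0.0418
finger_force: 30.0
```

```bash
python3 snap.py w4; python3 - <<'E'
import cv2
i=cv2.imread("pics/w4.png");cv2.imwrite("pics/w4c.png",cv2.resize(i[180:380,180:480],None,fx=2,fy=2))
E
```

```text
6.0833 [ 0.5265 -0.2179  0.2715] [ 2.00e-03  3.14e+00 -1.00e-03] 0.041795598420405866 [-0.1 -0.  -1.2]
```

View pics/w4c.png

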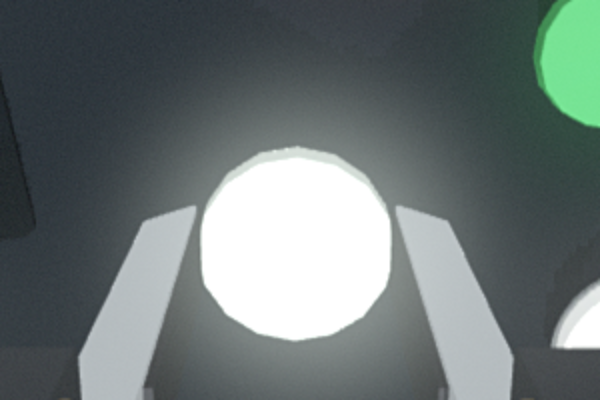

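The crop shows the white disc held level between the tips, with its centre at crop (296,244), i.e. image (328,302). I'll work out its offset from the tool.

```bash
python3 - <<'E'
from meas import *
i,c=L("w4");k=blob(i,(0,0,235),(179,25,255),(270,240,390,360));(u,v),r=cv2.minEnclosingCircle(k)
print(cv2.boundingRect(k),u,v,r,plane(c,u,v,.2715-.199+.0047),plane(c,*cen(k),.2715-.199+.0047))
s=arm.read_state();print(np.round(s["tcp_pos"],4),np.round(s["qpos"],3))
# seat from w1,w2 : bright disc rim via HoughCircles
for n,b in(("w1",(470,215,545,285)),("w2",(270,215,345,285))):
    i,c=L(n);g=cv2.cvtColor(i,cv2.COLOR_BGR2GRAY)[b[1]:b[3],b[0]:b[2]]
    h=cv2.HoughCircles(g,cv2.HOUGH_GRADIENT,1,40,param1=80,param2=12,minRadius=17,maxRadius=30)
    print(n,h); 
    for x in h[0]: print(np.round(plane(c,x[0]+b[0],x[1]+b[1],.020),4))
    m=(g<115).astype(np.uint8);N,_,st,ce=cv2.connectedComponentsWithStats(m);ok=[j for j in range(1,N) if 3<=st[j,4]<=40 and np.hypot(*(ce[j]-h[0][0][:2]))<20]
    q=ce[ok].mean(0)+b[:2];print(len(ok),q,np.round(plane(c,*q,.020),4))
E
```

```text
(281, 258, 94, 92) 327.65216064453125 304.0 48.71480178833008 [ 0.52528358 -0.21833464  0.0772    ] [ 0.52520238 -0.21840956  0.0772    ]
[ 0.5262 -0.2178  0.2708] [-0.515  0.373  1.717  0.     1.052 -2.084]
w1 [[[32.5 33.5 23.6]]]
[0.489  0.0506 0.02  ]
16 [507.13333333 250.95416667] [0.4913 0.055  0.02  ]
w2 [[[37.5 31.5 24.9]]]
[0.4869 0.0581 0.02  ]
19 [307.73684211 251.44461153] [0.4914 0.0582 0.02  ]
```

>>> {"method": "jog_arm", "body": {
  "plan": [
    [[0,0,13],[0,0,0],0],
    [[0,0,13],[0,0,0],0],
    [[-3.4,27.6,0],[0,0,0],0],
    [[-3.4,27.6,0],[0,0,0],0],
    [[-3.4,27.6,0],[0,0,0],0],
    [[-3.4,27.6,0],[0,0,0],0],
    [[-3.4,27.6,0],[0,0,0],0],
    [[-3.4,27.6,0],[0,0,0],0],
    [[-3.4,27.6,0],[0,0,0],0],
    [[-3.4,27.6,0],[0,0,0],0],
    [[-3.4,27.6,0],[0,0,0],0],
    [[-3.4,27.6,0],[0,0,0],0],
    [[0,0,-8],[0,0,0],0],
    [[0,0,-12],[0,0,0],0],
    [[0,0,-12],[0,0,0],0],
    [[0,0,-12],[0,0,0],0],
    [[0,0,-8],[0,0,0],0],
    [[0,0,0],[0,0,0],0]
  ]
}}

```text
t: 7.63
tcp_pos: [0.4915, 0.0577, 0.2424]
eef_rot: [-0.002, -3.137, 0.0]
contact_force: [0.3, 0.1, -0.7]
opening: 0.0418
finger_force: 30.0
```

>>> {"method": "jog_arm", "body": {
  "plan": [
    [[1,1,-6],[0,0,0],0],
    [[0,0,-6],[0,0,0],0],
    [[0,0,-3],[0,0,0],0],
    [[0,0,0],[0,0,0],0],
    [[0,0,0],[0,0,0],0]
  ]
}}

```text
t: 8.05
tcp_pos: [0.4935, 0.0591, 0.2297]
eef_rot: [0.002, 3.142, 0.0]
contact_force: [0.4, 0.5, -0.5]
opening: 0.042
finger_force: 30.0
```

>>> {"method": "jog_arm", "body": {
  "plan": [
    [[-0.7,0,-3],[0,0,0],0],
    [[0,0,-2],[0,0,0],0],
    [[0,0,-1],[0,0,0],0],
    [[0,0,0],[0,0,0],0],
    [[0,0,0],[0,0,0],0]
  ]
}}

```text
t: 8.47
tcp_pos: [0.4927, 0.0591, 0.2237]
eef_rot: [0.002, 3.142, 0.0]
contact_force: [0.9, 0.6, 0.3]
opening: 0.0419
finger_force: 30.0
```

>>> {"method": "jog_arm", "body": {
  "plan": [
    [[0,0,-0.6],[0,0,0],0],
    [[0,0,0],[0,0,0],0]
  ]
}}

```text
t: 8.63
tcp_pos: [0.4928, 0.0591, 0.2233]
eef_rot: [0.002, 3.141, 0.0]
contact_force: [-0.3, 0.0, 0.7]
opening: 0.0418
finger_force: 30.0
```

>>> {"method": "jog_arm", "body": {
  "plan": [
    [[0,0,0],[0,0,0],0.54],
    [[0,0,0],[0,0,0],0.54],
    [[0,0,0],[0,0,0],0.54],
    [[0,0,5],[0,0,0],0.54],
    [[0,0,10],[0,0,0],0.54],
    [[0,0,15],[0,0,0],0.54],
    [[0,0,20],[0,0,0],0.54],
    [[0,0,25],[0,0,0],0.54],
    [[0,0,25],[0,0,0],0.65],
    [[0,0,0],[0,0,0],0.65],
    [[0,0,0],[0,0,0],0.65]
  ]
}}

```text
t: 9.55
tcp_pos: [0.4931, 0.0591, 0.3246]
eef_rot: [0.002, 3.138, 0.0]
contact_force: [-0.5, -1.0, 0.0]
opening: 0.0609
finger_force: 0.0
```

```bash
python3 snap.py w5; python3 - <<'E'
from meas import *
i,c=L("w5");u,v=proj(c,(.4914,.0582,.029));print(u,v)
g=cv2.cvtColor(i,cv2.COLOR_BGR2GRAY);u,v=int(u),int(v)
k=cv2.HoughCircles(g[v-70:v+70,u-70:u+70],cv2.HOUGH_GRADIENT,1,60,param1=80,param2=12,minRadius=28,maxRadius=48)
for x in k[0]: print(x,plane(c,x[0]+u-70,x[1]+v-70,.029))
s=arm.read_state();print(s["tcp_pos"])
cv2.imwrite("pics/w5c.png",cv2.resize(i[120:360,180:480],None,fx=2,fy=2))
E
```

```text
9.55 [0.4931 0.0591 0.3246] [2.000e-03 3.138e+00 0.000e+00] 0.06092049617737042 [-0.5 -1.   0. ]
326.6638822250715 240.39559783805745
[70.5 70.5 30.8] [0.49147215 0.05809077 0.029     ]
[0.49244047 0.0591511  0.32325181]
```

View pics/w5c.png

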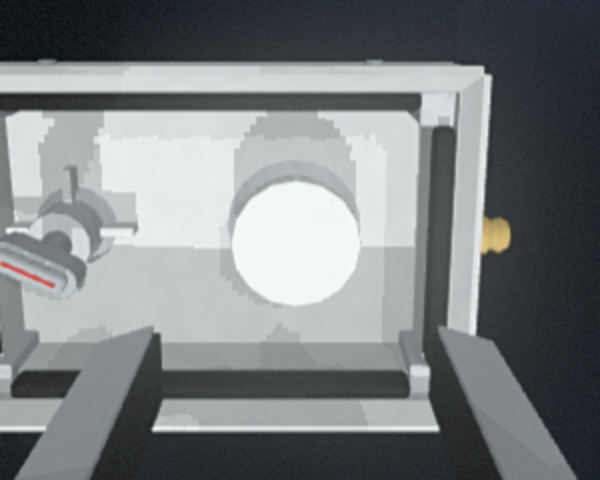

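The crop shows the white disc flat and centred on the seat at (0.4915, 0.0581), within 0.1 mm of the seat. The stud's red line is still oblique. Next is the bronze disc.

>>> {"method": "jog_arm", "body": {
  "plan": [
    [[-5,-26.2,0],[0,0,0],0.65],
    [[-5,-26.2,0],[0,0,0],0.65],
    [[-5,-26.2,0],[0,0,0],0.65],
    [[-5,-26.2,0],[0,0,0],0.65],
    [[-5,-26.2,0],[0,0,0],0.65],
    [[-5,-26.2,0],[0,0,0],0.65],
    [[-5,-26.2,0],[0,0,0],0.65],
    [[-5,-26.2,0],[0,0,0],0.65],
    [[-5,-26.2,0],[0,0,0],0.65],
    [[-5,-26.2,0],[0,0,0],0.65],
    [[-0.5,0,-14],[0,0,0],0.65],
    [[0,0,-20],[0,0,0],0.65],
    [[0,0,-20],[0,0,0],0.65],
    [[0,0,-20],[0,0,0],0.65],
    [[0,0,-10],[0,0,0],0.65],
    [[0,0,0],[0,0,0],0.65],
    [[0,0,0],[0,0,0],0.65]
  ]
}}

```text
t: 11.02
tcp_pos: [0.4416, -0.2025, 0.2376]
eef_rot: [-0.002, -3.138, -0.004]
contact_force: [-0.8, -0.9, 0.7]
opening: 0.0608
finger_force: 0.0
```

```bash
python3 snap.py w6; python3 - <<'E'
from meas import *
i,c=L("w6");u,v=map(int,proj(c,(.4411,-.2036,.009)))
k=blob(i,(8,70,60),(22,255,255),(u-70,v-80,u+70,v+80));print(u,v,cv2.boundingRect(k),plane(c,*cen(k),.0085))
E
```

```text
11.0167 [ 0.4416 -0.2025  0.2376] [-2.000e-03 -3.138e+00 -4.000e-03] 0.06080759904780701 [-0.8 -0.9  0.7]
325 280 (284, 236, 84, 83) [ 0.4394992  -0.20341786  0.0085    ]
```

>>> {"method": "jog_arm", "body": {
  "plan": [
    [[-0.7,0,-10],[0,0,0],0.65],
    [[0,0,-10],[0,0,0],0.65],
    [[0,0,-8],[0,0,0],0.65],
    [[0,0,-4],[0,0,0],0.65],
    [[0,0,-2],[0,0,0],0.65],
    [[0,0,0],[0,0,0],0.65],
    [[0,0,0],[0,0,0],0],
    [[0,0,0],[0,0,0],0],
    [[0,0,0],[0,0,0],0],
    [[0,0,0],[0,0,0],0],
    [[0,0,0],[0,0,0],0]
  ]
}}

```text
t: 11.98
tcp_pos: [0.4417, -0.203, 0.2055]
eef_rot: [0.002, 3.141, -0.001]
contact_force: [-0.4, 1.1, 1.5]
opening: 0.041
finger_force: 30.0
```

>>> {"method": "jog_arm", "body": {
  "plan": [
    [[0,0,0],[0,0,0],0.6],
    [[0,0,0],[0,0,0],0.6],
    [[0,0,0],[0,0,0],0.6],
    [[0,0,-2],[0,0,0],0.6],
    [[0,0,-1],[0,0,0],0.6],
    [[0,0,0],[0,0,0],0],
    [[0,0,0],[0,0,0],0],
    [[0,0,0],[0,0,0],0],
    [[0,0,0],[0,0,0],0]
  ]
}}

```text
t: 12.73
tcp_pos: [0.4415, -0.2029, 0.202]
eef_rot: [-0.002, -3.141, -0.0]
contact_force: [-0.5, -1.2, -0.6]
opening: 0.0421
finger_force: 30.0
```

>>> {"method": "jog_arm", "body": {
  "plan": [
    [[0,0,8],[0,0,0],0],
    [[0,0,15],[0,0,0],0],
    [[0,0,20],[0,0,0],0],
    [[0,0,20],[0,0,0],0],
    [[0,0,20],[0,0,0],0],
    [[0,0,10],[0,0,0],0],
    [[0,0,0],[0,0,0],0],
    [[0,0,0],[0,0,0],0]
  ]
}}

```text
t: 13.4
tcp_pos: [0.4415, -0.2028, 0.2958]
eef_rot: [0.002, 3.14, -0.001]
contact_force: [-0.2, -0.1, -1.7]
opening: 0.0417
finger_force: 30.0
```

```bash
python3 snap.py w7; python3 - <<'E'
from meas import *
i,c=L("w7");s=arm.read_state();z=s["tcp_pos"][2]-.199+.0055;u,v=map(int,proj(c,(s["tcp_pos"][0],s["tcp_pos"][1],z)))
k=blob(i,(8,60,60),(22,255,255),(u-70,v-80,u+70,v+80));(a,b),r=cv2.minEnclosingCircle(k);print(u,v,cv2.boundingRect(k),plane(c,*cen(k),z),plane(c,a,b,z),s["tcp_pos"])
E
```

```text
13.4 [ 0.4415 -0.2028  0.2958] [ 2.00e-03  3.14e+00 -1.00e-03] 0.04165922663363097 [-0.2 -0.1 -1.7]
328 306 (279, 255, 98, 97) [ 0.43968985 -0.20329727  0.10147755] [ 0.43986004 -0.20326795  0.10147755] [ 0.44121548 -0.2026852   0.29497755]
```

>>> {"method": "jog_arm", "body": {
  "plan": [
    [[5.15,26.15,2],[0,0,0],0],
    [[5.15,26.15,0],[0,0,0],0],
    [[5.15,26.15,0],[0,0,0],0],
    [[5.15,26.15,0],[0,0,0],0],
    [[5.15,26.15,0],[0,0,0],0],
    [[5.15,26.15,0],[0,0,0],0],
    [[5.15,26.15,0],[0,0,0],0],
    [[5.15,26.15,0],[0,0,0],0],
    [[5.15,26.15,0],[0,0,0],0],
    [[5.15,26.15,0],[0,0,0],0],
    [[0,0,-10],[0,0,0],0],
    [[0,0,-12],[0,0,0],0],
    [[0,0,-12],[0,0,0],0],
    [[0,0,-10],[0,0,0],0],
    [[0,0,-8],[0,0,0],0],
    [[0,0,0],[0,0,0],0],
    [[0,0,0],[0,0,0],0]
  ]
}}

```text
t: 14.87
tcp_pos: [0.4927, 0.0583, 0.2442]
eef_rot: [-0.003, -3.139, -0.0]
contact_force: [0.3, 0.3, -1.2]
opening: 0.0417
finger_force: 30.0
```

>>> {"method": "jog_arm", "body": {
  "plan": [
    [[0.3,0.4,-5],[0,0,0],0],
    [[0,0,-4],[0,0,0],0],
    [[0,0,-2],[0,0,0],0],
    [[0,0,-1],[0,0,0],0],
    [[0,0,-0.6],[0,0,0],0],
    [[0,0,0],[0,0,0],0],
    [[0,0,0],[0,0,0],0]
  ]
}}

```text
t: 15.45
tcp_pos: [0.4934, 0.059, 0.2326]
eef_rot: [0.002, 3.141, 0.0]
contact_force: [-0.1, 0.4, -1.5]
opening: 0.0418
finger_force: 30.0
```

>>> {"method": "jog_arm", "body": {
  "plan": [
    [[-0.4,-0.3,-1],[0,0,0],0],
    [[0,0,-0.6],[0,0,0],0],
    [[0,0,0],[0,0,0],0],
    [[0,0,0],[0,0,0],0]
  ]
}}

```text
t: 15.78
tcp_pos: [0.493, 0.0587, 0.2309]
eef_rot: [0.002, 3.141, 0.0]
contact_force: [-0.7, -0.3, 0.1]
opening: 0.042
finger_force: 30.0
```

>>> {"method": "jog_arm", "body": {
  "plan": [
    [[0,0,0],[0,0,0],0.54],
    [[0,0,0],[0,0,0],0.54],
    [[0,0,0],[0,0,0],0.54],
    [[0,0,5],[0,0,0],0.54],
    [[0,0,10],[0,0,0],0.54],
    [[0,0,15],[0,0,0],0.54],
    [[0,0,20],[0,0,0],0.54],
    [[0,0,20],[0,0,0],0.54],
    [[0,0,20],[0,0,0],0.54],
    [[0,0,0],[0,0,0],0.54],
    [[0,0,0],[0,0,0],0.54]
  ]
}}

```text
t: 16.7
tcp_pos: [0.4931, 0.0587, 0.3219]
eef_rot: [0.002, 3.139, 0.0]
contact_force: [0.2, 0.3, 0.4]
opening: 0.0506
finger_force: 0.0
```

```bash
python3 snap.py w8; python3 - <<'E'
from meas import *
i,c=L("w8");u,v=map(int,proj(c,(.4914,.0582,.038)));m=(u-70,v-70,u+70,v+70)
k=blob(i,(8,60,60),(22,255,255),m);(a,b),r=cv2.minEnclosingCircle(k);print(cv2.boundingRect(k),plane(c,*cen(k),.038),plane(c,a,b,.038))
k=blob(i,(0,80,80),(6,255,255),(60,150,300,360));print("red",cv2.contourArea(k),plane(c,*cen(k),.066))
P=np.array([plane(c,*p[0],.066)[:2] for p in k],np.float32);d=cv2.fitLine(P,2,0,1e-4,1e-4).ravel();print(np.degrees(np.arctan2(d[1],d[0])))
s=arm.read_state();print(np.round(s["qpos"],3),s["tcp_pos"])
E
```

```text
16.7 [0.4931 0.0587 0.3219] [2.000e-03 3.139e+00 0.000e+00] 0.050567040933672515 [0.2 0.3 0.4]
(295, 213, 66, 66) [0.49157235 0.05836751 0.038     ] [0.49166062 0.05829824 0.038     ]
red 31.0 [ 0.49080148 -0.01995652  0.066     ]
64.59217
[-0.022  0.223  1.802  0.     1.117 -1.591] [0.49264902 0.05872291 0.32073056]
```

>>> {"method": "jog_arm", "body": {
  "plan": [
    [[0,-9.75,0],[0,0,6.4],0.4],
    [[0,-9.75,0],[0,0,6.4],0.4],
    [[0,-9.75,0],[0,0,6.4],0.4],
    [[0,-9.75,0],[0,0,6.4],0.4],
    [[0,-9.75,0],[0,0,6.4],0.4],
    [[0,-9.75,0],[0,0,6.4],0.4],
    [[0,-9.75,0],[0,0,6.4],0.4],
    [[0,-9.75,0],[0,0,6.2],0.4],
    [[0,0,0],[0,0,0],0.4],
    [[0,0,-15],[0,0,0],0.4],
    [[0,0,-15],[0,0,0],0.4],
    [[0,0,-10],[0,0,0],0.4],
    [[0,0,0],[0,0,0],0.4],
    [[0,0,0],[0,0,0],0.4]
  ]
}}

```text
t: 17.92
tcp_pos: [0.4925, -0.0189, 0.2798]
eef_rot: [1.347, -2.835, -0.003]
contact_force: [1.0, -0.0, 0.1]
opening: 0.0374
finger_force: 0.0
```

```bash
python3 snap.py w9; python3 - <<'E'
from meas import *
i,c=L("w9")
k=blob(i,(0,80,80),(6,255,255),(200,150,450,360));print("red",cv2.contourArea(k),cen(k),plane(c,*cen(k),.066))
P=np.array([plane(c,*p[0],.066)[:2] for p in k],np.float32);d=cv2.fitLine(P,2,0,1e-4,1e-4).ravel();print(np.degrees(np.arctan2(d[1],d[0])))
s=arm.read_state();print(np.round(s["qpos"],3),s["tcp_pos"])
E
```

```text
17.9167 [ 0.4925 -0.0189  0.2798] [ 1.347 -2.835 -0.003] 0.03738330519376967 [ 1.  -0.   0.1]
red 47.0 (327.90425531914894, 287.82978723404256) [ 0.49095756 -0.02054976  0.066     ]
64.89203
[-0.18   0.261  1.865  0.     1.016 -2.638] [ 0.49287283 -0.01897268  0.28053496]
```

>>> {"method": "jog_arm", "body": {
  "plan": [
    [[0,0,-10],[0,0,0],0.4],
    [[0,0,-10],[0,0,0],0.4],
    [[0,0,-6],[0,0,0],0.4],
    [[0,0,-3],[0,0,0],0.4],
    [[0,0,0],[0,0,0],0],
    [[0,0,0],[0,0,0],0],
    [[0,0,0],[0,0,0],0],
    [[0,0,0],[0,0,0],0],
    [[0,0,0],[0,0,0],0],
    [[0,0,0],[0,0,0],0]
  ]
}}

```text
t: 18.8
tcp_pos: [0.4926, -0.0182, 0.2522]
eef_rot: [-1.348, 2.836, 0.005]
contact_force: [-1.7, 5.5, 2.4]
opening: 0.0097
finger_force: 29.8
```

>>> {"method": "jog_arm", "body": {
  "plan": [
    [[0,0,0],[0,0,-5.1],0],
    [[0,0,0],[0,0,-5.1],0],
    [[0,0,0],[0,0,-5.1],0],
    [[0,0,0],[0,0,-5.1],0],
    [[0,0,0],[0,0,-5.1],0],
    [[0,0,0],[0,0,-5.1],0],
    [[0,0,0],[0,0,-5.1],0],
    [[0,0,0],[0,0,-5.1],0],
    [[0,0,0],[0,0,-5.1],0],
    [[0,0,0],[0,0,-5.1],0],
    [[0,0,0],[0,0,0],0],
    [[0,0,0],[0,0,0],0]
  ]
}}

```text
t: 19.8
tcp_pos: [0.4932, -0.0194, 0.2522]
eef_rot: [-0.001, 3.14, -0.0]
contact_force: [-0.5, 0.0, 0.7]
opening: 0.0096
finger_force: 29.8
```

>>> {"method": "jog_arm", "body": {
  "plan": [
    [[0,0,0],[0,0,0],0.4],
    [[0,0,0],[0,0,0],0.4],
    [[0,0,0],[0,0,0],0.4],
    [[0,0,10],[0,0,0],0.4],
    [[0,0,20],[0,0,0],0.4],
    [[0,0,20],[0,0,0],0.4],
    [[0,0,20],[0,0,0],0.4],
    [[0,0,20],[0,0,0],0.4],
    [[0,0,0],[0,0,0],0.4],
    [[0,0,0],[0,0,0],0.4]
  ]
}}

```text
t: 20.63
tcp_pos: [0.4931, -0.0193, 0.3425]
eef_rot: [0.001, 3.139, -0.001]
contact_force: [0.2, 0.4, 0.1]
opening: 0.0374
finger_force: 0.0
```

```bash
python3 snap.py w10; python3 - <<'E'
from meas import *
i,c=L("w10")
k=blob(i,(0,80,80),(6,255,255),(200,100,450,360));print("red",cv2.contourArea(k),cen(k),plane(c,*cen(k),.066))
P=np.array([plane(c,*p[0],.066)[:2] for p in k],np.float32);d=cv2.fitLine(P,2,0,1e-4,1e-4).ravel();print(np.degrees(np.arctan2(d[1],d[0])))
u,v=map(int,proj(c,(.4914,.0582,.038)));m=(u-70,v-70,u+70,v+70)
k=blob(i,(8,60,60),(22,255,255),m);print(plane(c,*cen(k),.038))
E
```

```text
20.6333 [ 0.4931 -0.0193  0.3425] [ 1.000e-03  3.139e+00 -1.000e-03] 0.03741275794606101 [0.2 0.4 0.1]
red 24.5 (327.4965986394558, 248.7482993197279) [ 0.49115034 -0.01978401  0.066     ]
0.1273382
[0.49177831 0.05739389 0.038     ]
```

The stud is at 0.1°. On to the cover, measured from two views.

>>> {"method": "jog_arm", "body": {
  "plan": [
    [[-3,28,6],[0,0,0],0.4],
    [[-3,28,6],[0,0,0],0.4],
    [[-3,28,6],[0,0,0],0.4],
    [[-3,28,6],[0,0,0],0.4],
    [[-3,28,6],[0,0,0],0.4],
    [[-3,28,6],[0,0,0],0.4],
    [[-3,28,6],[0,0,0],0.4],
    [[-3,28,6],[0,0,0],0.4],
    [[-3,28,6],[0,0,0],0.4],
    [[-3,28,6],[0,0,0],0.4],
    [[0,0,0],[0,0,0],0.4],
    [[0,0,0],[0,0,0],0.4]
  ]
}}

```text
t: 21.68
tcp_pos: [0.4625, 0.2617, 0.4002]
eef_rot: [0.003, -3.139, 0.002]
contact_force: [-0.3, -0.4, 0.2]
opening: 0.0376
finger_force: 0.0
```

```bash
python3 snap.py w11
```

```text
21.6833 [0.4625 0.2617 0.4002] [ 3.000e-03 -3.139e+00  2.000e-03] 0.03756590736375112 [-0.3 -0.4  0.2]
```

>>> {"method": "jog_arm", "body": {
  "plan": [
    [[2,20,-3],[0,0,0],0.4],
    [[2,20,-3],[0,0,0],0.4],
    [[2,20,-3],[0,0,0],0.4],
    [[2,20,-3],[0,0,0],0.4],
    [[2,20,-3],[0,0,0],0.4],
    [[0,0,0],[0,0,0],0.4],
    [[0,0,0],[0,0,0],0.4]
  ]
}}

```text
t: 22.32
tcp_pos: [0.4732, 0.3598, 0.3854]
eef_rot: [-0.002, -3.139, 0.004]
contact_force: [0.1, 0.0, -0.3]
opening: 0.0377
finger_force: 0.0
```

```bash
python3 snap.py w12; python3 - <<'E'
import cv2,numpy as np
a=cv2.imread("pics/w11.png")[100:400];b=cv2.imread("pics/w12.png")[100:400]
cv2.imwrite("pics/pair.png",cv2.resize(np.vstack([a,b]),None,fx=.98,fy=.98))
E
```

```text
22.3167 [0.4732 0.3598 0.3854] [-2.000e-03 -3.139e+00  4.000e-03] 0.037651919286752385 [ 0.1  0.  -0.3]
```

View pics/pair.png

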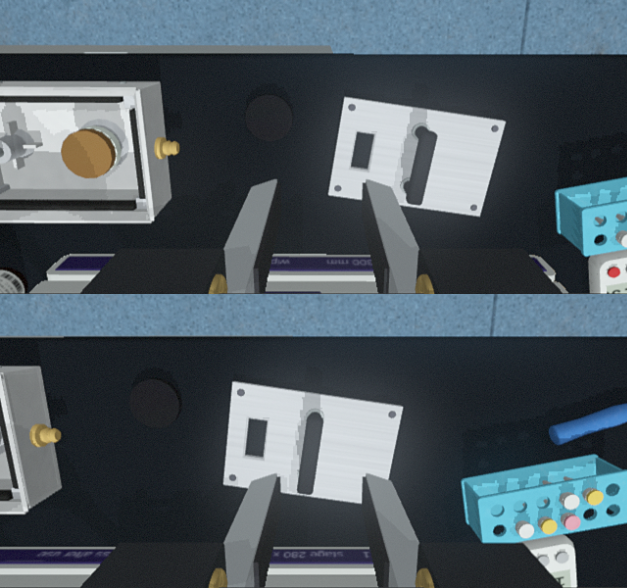

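The pair shows the bronze disc centred on the stack and the cover with its slot on the housing side: slot at (256,438) and handle at (311,452) in the lower frame. No bottom corner blocks the grasp. I'll measure the plate from its slot, corners and handle.

```bash
python3 - <<'E'
from meas import *
out={}
for n,box in(("w11",(325,190,530,330)),("w12",(220,170,425,325))):
    i,c=L(n);u0,v0,u1,v1=box;g=cv2.cvtColor(i,cv2.COLOR_BGR2GRAY)
    k=blob(i,(0,0,150),(179,40,255),box);h=cv2.convexHull(k);q=cv2.approxPolyDP(h,5,True)[:,0]
    print(n,"corners",[(p.tolist(),np.round(plane(c,*map(float,p),.006)[:2],4).tolist()) for p in q])
    m=np.zeros_like(g);cv2.drawContours(m,[h],-1,255,-1);m=cv2.erode(m,np.ones((5,5)))
    d=((g<100)&(m>0)).astype(np.uint8);N,lab,st,ce=cv2.connectedComponentsWithStats(d)
    for j in range(1,N):
        if st[j,4]>15:
            pts=np.argwhere(lab==j)[:,::-1].astype(np.float32);r=cv2.minAreaRect(pts)
            print(st[j],np.round(ce[j],1),"z6",np.round(plane(c,*ce[j],.006)[:2],4),"z38",np.round(plane(c,*r[0],.038)[:2],4),np.round(r[1],1),round(r[2],1))
E
```

```text
w11 corners [([351, 200], [0.4488, 0.2814]), ([515, 224], [0.47, 0.4287]), ([489, 320], [0.564, 0.4152]), ([336, 299], [0.5429, 0.2689])]
[ 412  229   34   80 1414] [428.8 269. ] z6 [0.5128 0.3544] z38 [0.5015 0.3452] [22.4 79.4] 12.3
[358 235  23  37 602] [369.3 253. ] z6 [0.4976 0.299 ] z38 [0.488  0.2958] [17.2 35.3] 10.0
[370 287   8  17  95] [372.6 295.6] z6 [0.5394 0.3033] z38 [0.5256 0.3004] [16.  7.] 90.0
w12 corners [([237, 190], [0.4485, 0.2822]), ([410, 215], [0.4699, 0.4291]), ([395, 290], [0.5386, 0.4191]), ([368, 313], [0.5611, 0.3954]), ([228, 294], [0.5426, 0.2687])]
[ 303  221   27   84 1327] [316.  262.4] z6 [0.5126 0.3483] z38 [0.5018 0.3493] [16.5 83.5] 8.6
[250 227  22  39 665] [260.9 246.2] z6 [0.4978 0.3003] z38 [0.4886 0.3056] [18.2 36.8] 6.3
[279 287   7  14  74] [282.8 294.1] z6 [0.5427 0.3181] z38 [0.529  0.3212] [13.  6.] 90.0
[370 287   8  22 114] [372.4 297.2] z6 [0.5457 0.399 ] z38 [0.5325 0.3964] [21.  7.] 90.0
```

>>> {"method": "jog_arm", "body": {
  "plan": [
    [[6.8,-2.1,-10],[0,0,-1.64],0.4],
    [[6.8,-2.1,-10],[0,0,-1.64],0.4],
    [[6.8,-2.1,-10],[0,0,-1.64],0.4],
    [[6.8,-2.1,-10],[0,0,-1.64],0.4],
    [[6.8,-2.1,-10],[0,0,-1.64],0.4],
    [[0,0,-20],[0,0,0],0.4],
    [[0,0,-20],[0,0,0],0.4],
    [[0,0,-20],[0,0,0],0.4],
    [[0,0,-15],[0,0,0],0.4],
    [[0,0,-10],[0,0,0],0.4],
    [[0,0,0],[0,0,0],0.4],
    [[0,0,0],[0,0,0],0.4]
  ]
}}

```text
t: 23.37
tcp_pos: [0.5072, 0.35, 0.2512]
eef_rot: [-0.228, -3.132, 0.001]
contact_force: [0.3, 0.2, 0.2]
opening: 0.0376
finger_force: 0.0
```

```bash
python3 snap.py w13; python3 - <<'E'
from meas import *
i,c=L("w13");g=cv2.cvtColor(i,cv2.COLOR_BGR2GRAY)
p=plane(c,327.7,285,.03);print(p)
d=(g<75).astype(np.uint8);N,lab,st,ce=cv2.connectedComponentsWithStats(d)
for j in range(1,N):
    if 300<st[j,4]<20000: 
        r=cv2.minAreaRect(np.argwhere(lab==j)[:,::-1].astype(np.float32));print(st[j],np.round(ce[j],1),np.round(r[1],1),round(r[2],1),"z38",np.round(plane(c,*r[0],.038)[:2],4))
E
```

```text
23.3667 [0.5072 0.35   0.2512] [-2.280e-01 -3.132e+00  1.000e-03] 0.03762298140892736 [0.3 0.2 0.2]
[0.50709764 0.3497906  0.03      ]
[  48    0  180   41 4135] [117.4  16.9] [ 40. 179.] 90.0 z38 [0.3789 0.2901]
[  222   211   214   204 11625] [327.8 360.2] [213.3 199.4] 2.0 z38 [0.5177 0.3503]
[ 223  237   30   56 1525] [237.7 264.3] [56.3 27.5] 87.3 z38 [0.4877 0.3095]
[ 593  443   47   37 1014] [623.2 458.2] [36. 46.] 90.0 z38 [0.6276 0.4907]
[ 251  445  150   26 2172] [315.5 454.2] [ 24.2 150.4] 83.2 z38 [0.5972 0.3348]
```

>>> {"method": "jog_arm", "body": {
  "plan": [
    [[0,0,-12],[0,0,0],0.4],
    [[0,0,-12],[0,0,0],0.4],
    [[0,0,-10],[0,0,0],0.4],
    [[0,0,-5],[0,0,0],0.4],
    [[0,0,0],[0,0,0],0.4],
    [[0,0,0],[0,0,0],0],
    [[0,0,0],[0,0,0],0],
    [[0,0,0],[0,0,0],0],
    [[0,0,0],[0,0,0],0],
    [[0,0,0],[0,0,0],0]
  ]
}}

```text
t: 24.25
tcp_pos: [0.5071, 0.3501, 0.2135]
eef_rot: [0.226, 3.133, 0.0]
contact_force: [-1.5, -0.4, 2.0]
opening: 0.0137
finger_force: 30.0
```

>>> {"method": "jog_arm", "body": {
  "plan": [
    [[0,0,5],[0,0,0],0],
    [[0,0,12],[0,0,0],0],
    [[0,0,20],[0,0,0],0],
    [[0,0,20],[0,0,0],0],
    [[0,0,20],[0,0,0],0],
    [[0,0,15],[0,0,0],0],
    [[0,0,0],[0,0,0],0],
    [[-1.5,-26,0],[0,0,0.83],0],
    [[-1.5,-26,0],[0,0,0.83],0],
    [[-1.5,-26,0],[0,0,0.83],0],
    [[-1.5,-26,0],[0,0,0.83],0],
    [[-1.5,-26,0],[0,0,0.83],0],
    [[-1.5,-26,0],[0,0,0.83],0],
    [[-1.5,-26,0],[0,0,0.83],0],
    [[-1.5,-26,0],[0,0,0.83],0],
    [[-1.5,-26,0],[0,0,0.83],0],
    [[-1.5,-26,0],[0,0,0.83],0],
    [[0,0,0],[0,0,0],0]
  ]
}}

```text
t: 25.75
tcp_pos: [0.491, 0.0868, 0.3038]
eef_rot: [-0.003, -3.139, 0.004]
contact_force: [-0.3, -0.2, -2.6]
opening: 0.0139
finger_force: 30.0
```

>>> {"method": "jog_arm", "body": {
  "plan": [
    [[0,-20,0],[0,0,0],0],
    [[0,-20,0],[0,0,0],0],
    [[0,-10,0],[0,0,0],0],
    [[0,-9,0],[0,0,0],0],
    [[0,0,0],[0,0,0],0],
    [[0,0,0],[0,0,0],0]
  ]
}}

```text
t: 26.25
tcp_pos: [0.4919, 0.0314, 0.3046]
eef_rot: [-0.001, -3.141, -0.002]
contact_force: [0.5, 0.4, -1.9]
opening: 0.0134
finger_force: 30.0
```

```bash
python3 snap.py w14; python3 - <<'E'
from meas import *
i,c=L("w14");s=arm.read_state();t=s["tcp_pos"];print(t,np.round(s["torque"],2))
zt=t[2]-.2135+.006
for a,b in((75,48),(75,-48),(-75,48),(-75,-48)): print("exp",np.round(proj(c,(t[0]+b/1e3-.0012,t[1]-a/1e3,zt))))
g=cv2.cvtColor(i,cv2.COLOR_BGR2GRAY)
k=blob(i,(0,0,170),(179,40,255),(0,0,640,480));h=cv2.convexHull(k);q=cv2.approxPolyDP(h,6,True)[:,0]
print("corners",[(p.tolist(),np.round(plane(c,*map(float,p),zt)[:2],4).tolist()) for p in q])
cv2.imwrite("pics/w14v.png",i)
E
```

```text
26.25 [0.4919 0.0314 0.3046] [-1.000e-03 -3.141e+00 -2.000e-03] 0.013416737100439322 [ 0.5  0.4 -1.9]
[0.49187852 0.03175193 0.3046614 ] [ 0.05 -0.15  0.02]
exp [178. 383.]
exp [157. 191.]
exp [479. 383.]
exp [500. 191.]
corners [([496, 192], [0.443, 0.105]), ([479, 359], [0.5251, 0.1055]), ([152, 398], [0.5472, -0.057]), ([104, 392], [0.5437, -0.0807]), ([102, 367], [0.5296, -0.0796]), ([159, 192], [0.443, -0.0424])]
```

View pics/w14.png

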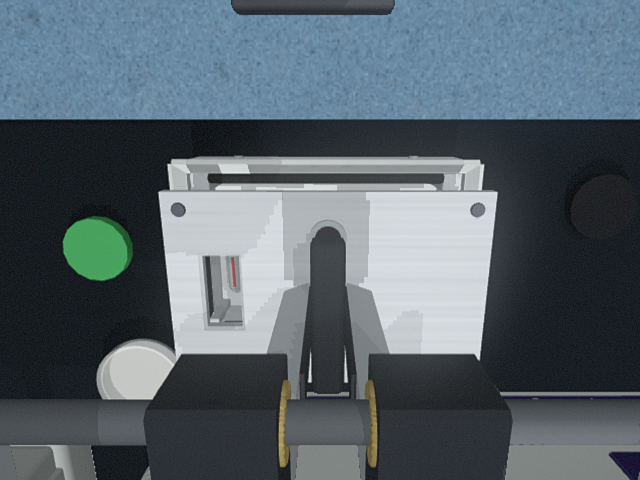

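The view shows the cover held square over the housing. The slot is at (204–243, 256–326) with the red line seen through it at (234,272), and the stud is aligned. Now to lower it in stages while watching the force.

>>> {"method": "jog_arm", "body": {
  "plan": [
    [[0.6,-0.8,-5],[0,0,0],0],
    [[0,0,-6],[0,0,0],0],
    [[0,0,-5],[0,0,0],0],
    [[0,0,-4],[0,0,0],0],
    [[0,0,-4],[0,0,0],0],
    [[0,0,-4],[0,0,0],0],
    [[0,0,-4],[0,0,0],0],
    [[0,0,-3],[0,0,0],0],
    [[0,0,0],[0,0,0],0],
    [[0,0,0],[0,0,0],0]
  ]
}}

```text
t: 27.13
tcp_pos: [0.4925, 0.0304, 0.2697]
eef_rot: [0.001, -3.141, -0.0]
contact_force: [-0.0, 0.4, -3.8]
opening: 0.0134
finger_force: 30.0
```

```bash
python3 snap.py w15; python3 - <<'E'
from meas import *
i,c=L("w15");s=arm.read_state();t=s["tcp_pos"];print(t,np.round(s["contact_force"],1))
zt=t[2]-.2135+.006
for (x,y) in((-.048,.075),(-.048,-.075)):
    print("plate exp",np.round(proj(c,(t[0]-.0012+x,t[1]+y,zt)),1))
k=blob(i,(0,80,80),(6,255,255),(100,200,330,360));print("red",cv2.boundingRect(k),plane(c,*cen(k),.066))
g=cv2.cvtColor(i,cv2.COLOR_BGR2GRAY)
# rows: lip inner vs plate gap profile in x at two columns; slot extents
for u in(200,330-90,450): 
    print(u,[int(a) for a in g[100:215:3,u]])
v=int(proj(c,(t[0],t[1]+.05,zt))[1]);print(v,[int(a) for a in g[v,120:260:3]]); print([int(a) for a in g[v,440:540:3]])
E
```

```text
27.1333 [0.4925 0.0304 0.2697] [ 1.000e-03 -3.141e+00 -0.000e+00] 0.01335812320204624 [-0.   0.4 -3.8]
[0.49261838 0.03038104 0.26995239] [ 0.9 -0.8 -3.7]
plate exp [499.9 191.7]
plate exp [156.7 191.3]
red (217, 279, 6, 34) [ 0.49094167 -0.01934475  0.066     ]
200 [128, 126, 117, 132, 134, 135, 22, 15, 25, 25, 24, 24, 22, 19, 24, 32, 21, 25, 24, 15, 136, 150, 178, 168, 143, 143, 160, 35, 41, 38, 115, 207, 204, 202, 204, 206, 205, 202, 201]
240 [130, 135, 131, 129, 122, 122, 23, 24, 18, 24, 32, 23, 13, 24, 26, 27, 25, 24, 25, 26, 137, 152, 178, 167, 143, 144, 155, 48, 50, 48, 117, 209, 204, 203, 203, 204, 203, 203, 203]
450 [143, 138, 136, 133, 133, 126, 40, 44, 44, 33, 41, 45, 43, 48, 48, 42, 49, 50, 52, 51, 135, 144, 194, 193, 144, 146, 151, 67, 71, 72, 126, 219, 213, 212, 212, 216, 211, 213, 218]
296 [25, 27, 28, 28, 28, 25, 35, 32, 31, 30, 32, 33, 53, 210, 185, 185, 186, 200, 199, 199, 199, 199, 198, 199, 198, 199, 200, 185, 185, 109, 180, 174, 176, 114, 182, 170, 127, 186, 104, 104, 185, 193, 216, 214, 214, 214, 214]
[217, 216, 218, 217, 217, 217, 216, 215, 216, 215, 215, 216, 217, 215, 216, 216, 188, 189, 190, 228, 42, 54, 51, 47, 45, 47, 45, 38, 34, 38, 39, 33, 36, 34]
```

>>> {"method": "jog_arm", "body": {
  "plan": [
    [[0,0,-3],[0,0,0],0],
    [[0,0,-3],[0,0,0],0],
    [[0,0,-2.5],[0,0,0],0],
    [[0,0,-2],[0,0,0],0],
    [[0,0,0],[0,0,0],0],
    [[0,0,0],[0,0,0],0]
  ]
}}

```text
t: 27.68
tcp_pos: [0.4925, 0.0304, 0.2592]
eef_rot: [0.001, -3.141, -0.0]
contact_force: [0.5, -0.3, -2.8]
opening: 0.0135
finger_force: 30.0
```

>>> {"method": "jog_arm", "body": {
  "plan": [
    [[0,0,-1.5],[0,0,0],0],
    [[0,0,-1.5],[0,0,0],0],
    [[0,0,-1],[0,0,0],0],
    [[0,0,0],[0,0,0],0],
    [[0,0,0],[0,0,0],0]
  ]
}}

```text
t: 28.1
tcp_pos: [0.4927, 0.0304, 0.2559]
eef_rot: [-0.001, 3.141, 0.0]
contact_force: [-0.8, 0.6, 2.3]
opening: 0.014
finger_force: 30.0
```

>>> {"method": "jog_arm", "body": {
  "plan": [
    [[0,0,-1],[0,0,0],0],
    [[0,0,-1],[0,0,0],0],
    [[0,0,-0.7],[0,0,0],0],
    [[0,0,0],[0,0,0],0],
    [[0,0,0],[0,0,0],0]
  ]
}}

```text
t: 28.52
tcp_pos: [0.4927, 0.0304, 0.2535]
eef_rot: [-0.001, 3.141, -0.0]
contact_force: [-2.4, 0.1, 8.0]
opening: 0.0139
finger_force: 30.0
```

Force is 8 N at the expected home height. I'll push a little further to confirm the hard stop.

>>> {"method": "jog_arm", "body": {
  "plan": [
    [[0,0,-0.7],[0,0,0],0],
    [[0,0,-0.7],[0,0,0],0],
    [[0,0,0],[0,0,0],0],
    [[0,0,0],[0,0,0],0]
  ]
}}

```text
t: 28.85
tcp_pos: [0.4926, 0.0304, 0.2534]
eef_rot: [-0.001, 3.14, -0.0]
contact_force: [-4.0, 0.0, 17.6]
opening: 0.0136
finger_force: 30.0
```

>>> {"method": "jog_arm", "body": {
  "plan": [
    [[0,0,-0.5],[0,0,0],0],
    [[0,0,0],[0,0,0],0],
    [[0,0,0],[0,0,0],0]
  ]
}}

```text
t: 29.1
tcp_pos: [0.4926, 0.0304, 0.2534]
eef_rot: [-0.001, 3.14, -0.0]
contact_force: [-5.9, 1.4, 20.3]
opening: 0.0136
finger_force: 30.0
```

```bash
python3 snap.py w16; python3 - <<'E'
from meas import *
i,c=L("w16");s=arm.read_state();print(s["tcp_pos"],np.round(s["contact_force"],1),np.round(s["torque"],2))
k=blob(i,(0,80,80),(6,255,255),(100,200,330,400));print("red",cv2.boundingRect(k),plane(c,*cen(k),.066))
t=s["tcp_pos"];zt=t[2]-.2135+.006
g=cv2.cvtColor(i,cv2.COLOR_BGR2GRAY)
for u in(175,240,420,480): print(u,[int(a) for a in g[150:215:2,u]])
E
```

```text
29.1 [0.4926 0.0304 0.2534] [-1.00e-03  3.14e+00 -0.00e+00] 0.013569983792314552 [-5.9  1.4 20.3]
[0.49257181 0.03044985 0.25338848] [-5.5  0.5 21.4] [ 0.06  0.86 -0.08]
red (208, 291, 6, 37) [ 0.49062861 -0.01928161  0.066     ]
175 [13, 18, 23, 22, 15, 53, 140, 137, 186, 189, 191, 206, 214, 214, 212, 215, 200, 160, 157, 160, 128, 197, 205, 204, 204, 205, 169, 94, 101, 100, 100, 100, 92]
240 [31, 29, 26, 26, 32, 51, 144, 138, 185, 183, 178, 207, 215, 213, 215, 213, 198, 48, 50, 48, 123, 200, 205, 205, 204, 201, 204, 205, 203, 203, 205, 203, 202]
420 [57, 51, 52, 53, 56, 51, 146, 145, 175, 196, 196, 206, 211, 211, 212, 212, 230, 77, 73, 71, 129, 213, 216, 214, 212, 213, 212, 216, 213, 213, 216, 217, 216]
480 [49, 50, 53, 54, 54, 55, 145, 143, 160, 206, 203, 203, 206, 209, 210, 209, 217, 164, 183, 186, 146, 211, 215, 213, 212, 213, 179, 115, 121, 120, 122, 121, 116]
```

```bash
python3 -c "
from rig import arm
print(arm.job_done())"
```

```text
the job is handed in; nothing more can be done
None
```

The housing is rebuilt: white disc, then bronze on the seat (each within about 0.3 mm of centre), stud at 0.1°, and the cover held down on its stops at about 20 N for you to lock; handed in at 29 s of the 72 s allowed, no verdict returned.

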